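# Load the power unit's battery drawer and gauge the drawer-front gap

### The job

Lay the battery pack, right way up, in the power unit's open drawer and slide the drawer fully shut. Then take the taper gauge from the tool stand and, blade upright and square to the front, slide it straight down into the gap behind the drawer front, near the middle, until it drags snugly on both faces, without forcing it or pushing the drawer open. Finish while still holding it at that depth, and leave the other things on the bench where they are.

Things in the scene. Friction and masses are not known exactly. Their poses are not given: they have to be found in the camera images.
- drawer (a joint): how far the power unit's drawer is open, m: 0 fully shut (hard stop), 0.16 at most; it starts 0.13 to 0.16 open. It drags with about 10 N and stays where it is left; pushing it home takes 12 to 17 N. Over about 10 N of spreading force in the gap pushes it open again
- unit: the power unit, fixed: beige steel box 280 deep (x) x 360 wide (y) x 140 mm high, flat top; front towards the robot. Origin at the middle of its underside, x away from the robot, y left, z up. Drawer at its left, centred 60 mm left of its middle, opening along -x; dark control panel at its right, knobs and terminals standing out up to 20 mm from the face
- rail: the unit's chassis rail, the beige face above the drawer opening and behind the drawer front, one of the two faces of the gap; fixed; origin and axes as unit
- gap (a point): point on the chassis rail's face, at the middle of the drawer's width, where the gap begins: 133 mm above the bench, 7 mm below the unit's top. Axes as unit: x from the face into the unit, y along the face, z up. The face runs 27 mm down from here; above here it is bevelled back 45 degrees up to the unit's top
- front: the beige drawer front, a plate 4 mm thick, 204 wide, reaching 105 mm down from front_edge, carried by the drawer; other face of the gap. On its outside, 83 mm below front_edge, a bow handle 90 mm wide stands out 26 mm. Origin at drawer floor height, at the front's middle, 3.5 mm behind its back face
- front_edge (a point): point on the drawer front's back face, at its middle and at the height of gap, same axes; moves with the drawer. Above it the lip flares out 45 degrees by 7 mm, so that the shut gap has a V mouth 17 to 20 mm wide. Shut, this face stands 3.5 to 6 mm off the rail (set on hidden, firm adjusters, different each time): the gap lies between this point and gap
- drawer_floor (a point): middle of the drawer's inner floor, 46 mm above the bench; moves with the drawer; axes as unit. Inside: 176 long (x) x 178 mm wide (y), walls 40 mm high. It is 98 mm behind the rail's face when shut, so of the open drawer only the part before that face is uncovered. The front's lip and the unit's top are 94 mm above the floor
- pack: the battery pack, dark grey with an orange band near its top, box 84 (x) x 46 (y) x 48 mm high, about 0.4 kg; origin at the middle of its underside. It stands on the bench on one side of the drawer, the tool stand on the other; which is which varies
- pack_mid (a point): centre of the battery pack, 24 mm above its underside; axes as the pack: x along its 84 mm length, y across its 46 mm width
- gauge: the taper gauge: yellow handle 18 (x) x 28 (y) x 58 mm high above a steel wedge blade 72 long and 16 mm wide (y), its thickness (x) growing evenly from 1.5 mm at the tip to 7.5 mm at the handle; about 90 g; same either way round. It starts upright in a slot of the tool stand, the handle's underside (the origin, z up) resting on the stand's top, and lifts straight out
- gauge_grip (a point): centre of the gauge's handle, 29 mm above the handle's underside; axes as the gauge
- gauge_tip (a point): middle of the tip of the gauge's blade, 101 mm below gauge_grip; axes as the gauge. In the gap a downward push of about 5 N (light finger pressure) seats it snugly on both faces; its drag then rises within a few mm of depth. Pushing with 15 N or more is forcing it
- stand: the tool stand, a blue block 64 (x) x 160 (y) x 82 mm high, fixed; origin at the middle of its underside. The gauge's slot (10 x 20 mm, right through) is 45 mm to its +y side, a screwdriver's hole 45 mm to its -y side
- driver: red-handled screwdriver standing in the tool stand, its handle 20 mm across and 56 mm high above the stand; not needed
- adapter: black power adapter, 100 x 52 x 32 mm, lying on the bench; not needed
- threadlock: small blue bottle with a red cap, 34 mm across, 85 mm high; not needed
- tape: blue roll of tape lying flat, 90 mm across, 18 mm high; not needed
- phone: black phone, 148 x 72 x 9 mm, lying flat; not needed
- wrench: steel wrench 150 mm long, lying flat; not needed
- marker_a: white and red marker pen, 124 x 17 x 13 mm, lying on paper; not needed
- marker_b: white and green marker pen, 124 x 17 x 13 mm, lying on paper; not needed
Things that resemble listed ones, but are neither listed nor needed, are in the scene too. What is meant by the gauge is not green, and is the smaller of those in its own colour.

How it is judged:
On the way, in this order (a step that is already met when the one before it is completed fails the run):
1. the battery pack lies right way up in the drawer, let go (x of pack_mid in the frame of drawer_floor between -0.075 and 0.075 m and y of pack_mid in the frame of drawer_floor between -0.08 and 0.08 m and z of pack_mid in the frame of drawer_floor between 0.01 and 0.03 m and angle between pack_mid's own z axis and vertical below 0.12 rad and contact force between pack and the fingers below 0.05 N), for 0.2 s.
2. the drawer is fully shut with the pack in it (all of step 1 and value of joint drawer below 0.002 m), for 0.2 s.
At the end, for the whole second after the job is handed in: Pack right way up in the drawer, let go; drawer shut within 2 mm; gauge held by the fingers (over 2 N), still, upright within 0.08 rad, square to the gap within 0.12 rad, tip over 12 mm down the gap and within 50 mm of its middle, pressing on drawer front and chassis rail with 1 to 14 N each (all of step 2 and y of gauge_tip in the frame of gap between -0.05 and 0.05 m and z of gauge_tip in the frame of gap below -0.012 m and x of gauge_tip in the frame of gap between -0.0065 and 0.001 m and angle between gauge_grip's own z axis and vertical below 0.08 rad and angle between the x axis of gauge_grip and the x axis of gap, either way round below 0.12 rad and contact force between gauge and front between 1 and 14 N and contact force between gauge and rail between 1 and 14 N and contact force between gauge and the fingers above 2 N and linear speed of gauge below 0.01 m/s); the arm keeps its last pose, push and grip.
It fails at once if the gauge is forced: it presses on the drawer front or on the chassis rail with more than 25 N (contact force between gauge and front above 25 N or contact force between gauge and rail above 25 N).
It fails at once if a bystander is moved by more than 30 mm (distance of any of adapter, threadlock, tape, phone, wrench, marker_a, marker_b, driver from where it was at the start of the episode above 0.03 m).
It also fails if it takes over 72 s, if anything falls off the work surface, if the arm or the gripper's body presses on something with over 40 N, if the wrist force passes 120 N, or if a joint passes its speed limit or range.

### The arm

A 7-joint arm with a two-finger parallel gripper is mounted at the origin on the work surface. World frame = base frame: x ahead of the robot, y to its left, z up, the work surface at z = 0. Lengths are in m, angles in rad, forces in N, time in s.
With the tool pointing down it reaches from about 0.425 to 0.875 m from the base axis. Payload 4.7 kg.
Tool frame: the origin (TCP) lies at the very end of the fingers, on their centre line; the grasp point (between the pads) lies 19 mm behind it; z points along the fingers, y is the line along which they close (so a half turn about z gives the same grasp; the last joint's range is limited). The gripper opens to 87 mm and grips with 3 to 60 N. Pads are 19 mm wide; open, the fingers measure 117 mm over their backs; the gripper's body (75 mm by 190 mm) begins 51 mm behind the grasp point.
Start: joints at [-1.089, 0.321, -0.07, 1.45, 0.023, 1.371, -0.057], TCP at [0.293, 0.58, 0.223] pointing down, gripper open.
Joint ranges: [-2.86, 2.86], [-0.3, 2.09], [-1.38, 1.24], [0.06, 2.45], [-1.56, 4.7], [0.09, 2.05], [-2.69, 2.69]. Speed limits (rad/s): [2.57, 2.57, 3.14, 3.14, 3.14, 3.14, 3.14].

### API

Orientations are given as a rotation vector (axis times angle).
In Python, from bench import ctrl, imaging, ticket gives the robot as it stands.
- The arm moves only by the tool jog_arm, never from a script. Its argument "rows" is text: rows parted by semicolons, each of 7 numbers parted by spaces: the shift along the tool's x, y, z in cm, then the turn, a rotation vector about the tool's x, y, z in rad, then the closure, from -1 (fully open) to 1 (shut), so that 0 is half open. A call has 1 to 5 rows; each row shifts and turns the commanded pose from where the row before left it, along the tool's axes as they then stand; what a row does not reach is not made up. A row lasts 1/8 s, in which the tool goes at most 62.5 mm and 10.7 degrees, less where a joint would pass 70% of its speed; a pose out of reach is approached as far as the arm can. A call with a gripper value outside its range is refused whole. The fingers move at their own pace and stop on an object; "force" is the grip in N (left out, the last holds). Time passes only in rows, so rows that do not move let the fingers close. It gives the time, the measured TCP pose, the force, the opening and the grip force at its end, in the units of the state.
- ctrl.get_state(): the state, without advancing time (a new reading comes with each control period).
- imaging.get_image(name): name is "scene" or "top"; returns a dict with "img" (400x640x3 uint8, blue, green, red), "vertical_fov" (degrees; the focal length in pixels is half the picture's height over the tangent of half this angle, whatever the lens; pixels are square), "cx", "cy" (the principal point, pixels), "origin" and "orientation" of the camera in the world. Camera axes: x right, y down, z forward; pixel columns grow to the right and rows downward; lengths in m; the calibration is good to about 2 mm. A picture is of the moment at which its call begins. There is no depth.
- ticket.close_job(): hands the job in; it is judged then, once.
The state is a dict: "time": time; "joint_positions": joint angles; "qd": joint speeds; "joint_torque": joint torques, N m; "position": TCP position; "tool_rot": TCP orientation; "ft_force": force on the tool from outside, world axes, zero at the start; "torque": the same for the moment, N m; "grip_width": opening from 0.0 (shut) to 1.0 (fully open); "grip_force": force on a finger pad.
Only numpy, scipy, OpenCV 4.12 (cv2) and the standard library are available. Lean on these libraries where they do the work, as an engineer would, in place of code of your own. Each camera call takes 0.05 s, during which the arm holds its last target. There are 200 camera calls.

## Working session

There is one attempt and no reset: what is moved stays moved. The work goes in short steps, Python scripts to look and compute and a tool call to move; the robot and the scene stay as the last step left them, time stands still between calls to the robot, and variables do not carry over. Pictures are saved under pics/ and viewed, at most 10 in all, crops included, and the job is handed in when it is done.

Besides the shell and the picture viewer there is one more tool, called after "Call:" in YAML: its name, and indented under it one key for each argument. jog_arm: Moves the arm, as the interface text tells. Its arguments: {"type":"object","properties":{"rows":{"type":"string"},"force":{"type":"number"}},"required":["rows"]}

```bash
mkdir -p pics
cat > h.py <<'E'
import numpy as np, cv2
from scipy.spatial.transform import Rotation as R
from bench import ctrl, imaging, ticket
def cam(n):
    d=imaging.get_image(n); return d
def rm(d):
    o=np.array(d["orientation"],float)
    if o.shape==(3,3): return o
    return R.from_rotvec(o).as_matrix() if o.size==3 else R.from_quat(o).as_matrix()
def f(d): return d["img"].shape[0]/2/np.tan(np.radians(d["vertical_fov"])/2)
def ray(d,u,v):
    r=rm(d)@np.array([(u-d["cx"])/f(d),(v-d["cy"])/f(d),1]); return np.array(d["origin"]),r
def onz(d,u,v,z):
    o,r=ray(d,u,v); return o+r*(z-o[2])/r[2]
def proj(d,p):
    c=rm(d).T@(np.array(p)-d["origin"]); return c[:2]/c[2]*f(d)+[d["cx"],d["cy"]]
E
python3 - <<'E'
from h import *
for n in("scene","top"):
    d=cam(n); cv2.imwrite(f"pics/{n}0.png",d["img"]); print({k:v for k,v in d.items() if k!="img"},f(d))
print(ctrl.get_state())
E
```

```text
{'vertical_fov': 45.906003134054764, 'cx': 316.6403214701742, 'cy': 201.7744384510906, 'origin': array([ 1.62979947, -0.21916613,  0.96969072]), 'orientation': array([-1.79004588, -1.5034531 ,  0.75226036])} 472.2471239978463
{'vertical_fov': 48.589825509647106, 'cx': 315.0085153131052, 'cy': 206.34713802379565, 'origin': array([ 0.25064989, -0.00783125,  1.27001422]), 'orientation': array([-2.0808339 ,  2.14681882, -0.23314822])} 443.0557826486947
{'time': 0.1, 'joint_positions': array([-1.08891066,  0.32177458, -0.07005228,  1.45155843,  0.02259419,
        1.37080362, -0.05690517]), 'qd': array([-0.00232732, -0.00322284, -0.00130936, -0.00251776,  0.0003004 ,
       -0.00145507, -0.00045862]), 'joint_torque': array([-2.52377490e-06, -4.92575741e+01, -4.05617477e-01, -3.13396382e+01,
       -6.41271751e-02,  3.95342032e-02,  8.55531061e-05]), 'position': array([0.2929261 , 0.57969278, 0.22155122]), 'tool_rot': array([-7.28056221e-01, -3.05574455e+00,  2.71724026e-03]), 'ft_force': array([-0.22183731,  0.09658859, -0.14154153]), 'torque': array([-0.03622952, -0.00268987,  0.03091103]), 'grip_force': 0.0, 'grip_width': 0.9967859173030842}
```

View pics/scene0.png

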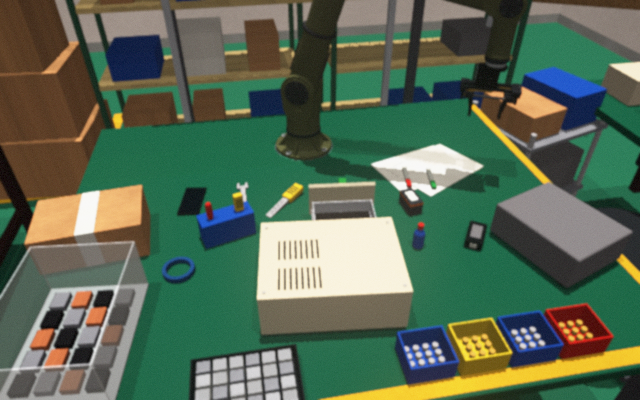

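View pics/top0.png

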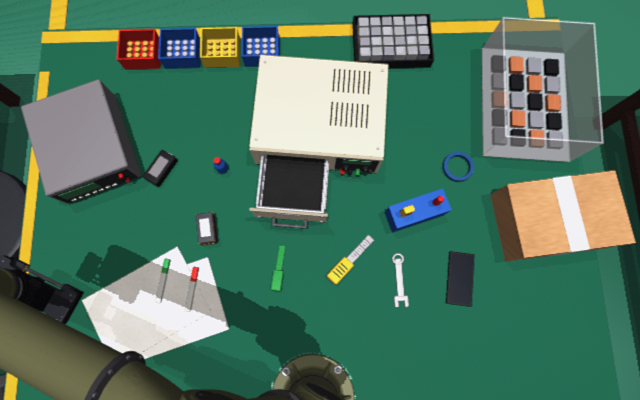

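Top view, candidates:
- **Gauge:** the small yellow handle in the blue stand (409,210), a larger yellow one lying at (350,260), and a green one at (278,268). The one in the stand fits, since it is yellow, smaller and upright in the slot.
- **Pack:** the dark box at (206,228) or the black box at (160,167). The first probably fits, because the scene view shows orange on it at (411,200). The other looks like the adapter.

I'll confirm both with an enlarged crop.

Run:
```python
from h import *
d=cam("top"); s=cam("scene")
a=cv2.resize(d["img"][140:250,130:230],None,fx=4,fy=4,interpolation=cv2.INTER_CUBIC)[:,:400]
b=cv2.resize(d["img"][180:290,320:420],None,fx=4,fy=4,interpolation=cv2.INTER_CUBIC)
c=cv2.resize(s["img"][170:225,380:480],None,fx=4,fy=4)[:150]
c=cv2.resize(s["img"][175:212,385:485],None,fx=4,fy=4); c2=cv2.resize(s["img"][180:217,195:295],None,fx=4,fy=4)
cv2.imwrite("pics/crop.png",np.vstack([np.hstack([a,b]),np.hstack([c,c2])]))
# unit roof, drawer
img=d["img"]; hsv=cv2.cvtColor(img,cv2.COLOR_BGR2HSV)
for nm,m,z in [("blue",(cv2.inRange(hsv,(100,120,60),(125,255,255))),.082),("yellow",cv2.inRange(hsv,(20,140,100),(33,255,255)),.14)]:
    cs,_=cv2.findContours(m,cv2.RETR_EXTERNAL,cv2.CHAIN_APPROX_NONE)
    for k in cs:
        if cv2.contourArea(k)>15:
            r=cv2.minAreaRect(k); 
            if 320<r[0][0]<470 and 130<r[0][1]<300:
                print(nm,r,[onz(d,*p,z).round(4)[:2].tolist() for p in cv2.boxPoints(r)],onz(d,*r[0],z).round(4))
for nm,p,z in [("roofFL",(249,152),.14),("roofFR",(383,160),.14),("roofBL",(261,57),.14),("roofBR",(388,65),.14),("lipL",(250,210),.14),("lipR",(328,213),.14)]:
    print(nm,onz(d,*p,z).round(4))
```

```text
blue ((417.5500183105469, 209.65000915527344), (25.61444664001465, 63.87800216674805), 71.56504821777344) [[0.4956, -0.2093], [0.5476, -0.381], [0.4783, -0.3969], [0.4277, -0.227]] [ 0.487  -0.3031  0.082 ]
blue ((458.0, 166.0), (28.0, 30.0), 90.0) [[0.6505, -0.3883], [0.6479, -0.4731], [0.5663, -0.4644], [0.5688, -0.3808]] [ 0.6081 -0.4266  0.082 ]
yellow ((339.7500305175781, 270.7500305175781), (13.435027122497559, 26.870054244995117), 45.0) [[0.3132, -0.0425], [0.3595, -0.0927], [0.3347, -0.1157], [0.2888, -0.0655]] [ 0.3239 -0.079   0.14  ]
yellow ((406.9137878417969, 210.03448486328125), (6.313641548156738, 12.812978744506836), 68.19859313964844) [[0.4773, -0.2424], [0.489, -0.2745], [0.4732, -0.2794], [0.4616, -0.2474]] [ 0.4752 -0.2609  0.14  ]
roofFL [0.6465 0.1501 0.14  ]
roofFR [ 0.6134 -0.2073  0.14  ]
roofBL [0.9259 0.1163 0.14  ]
roofBR [ 0.8911 -0.2391  0.14  ]
lipL [0.4879 0.1476 0.14  ]
lipR [ 0.4737 -0.0549  0.14  ]
```

View pics/crop.png

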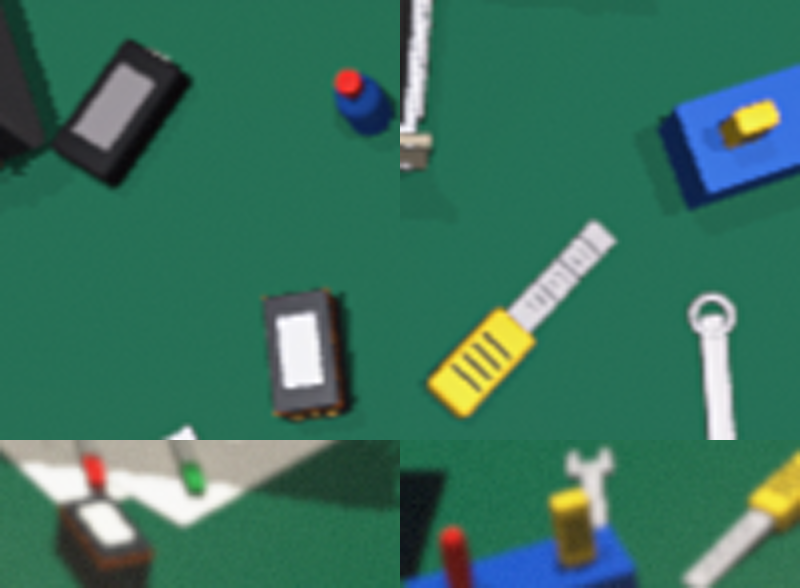

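The crop confirms both. The pack is the dark box with an orange band and white label at top (205,228), and the lower black box at (160,167) is the adapter. The gauge is the small yellow handle in the stand at (409,210). Next I'll take refined measurements.

```bash
cat >> h.py <<'E'
def seg(d,p,q,z,half=5,n=40,sgn=1):
    """subpixel line along p-q: strongest gradient across; returns two world points at height z"""
    g=cv2.cvtColor(d["img"],cv2.COLOR_BGR2GRAY).astype(np.float32)
    p,q=np.array(p,float),np.array(q,float); t=(q-p)/np.linalg.norm(q-p); nn=np.array([-t[1],t[0]])
    s=np.arange(-half,half+.01,.25); pts=[]
    for a in np.linspace(.06,.94,n):
        c=p+a*(q-p); xy=(c+s[:,None]*nn).astype(np.float32)
        v=cv2.GaussianBlur(cv2.remap(g,xy[:,:1].copy(),xy[:,1:].copy(),cv2.INTER_LINEAR),(1,5),0)[:,0]
        k=np.argmax(sgn*np.gradient(v)); pts.append(c+s[k]*nn)
    vx,vy,x,y=cv2.fitLine(np.array(pts,np.float32),cv2.DIST_HUBER,0,.01,.01).ravel()
    l=np.array([vx,vy]); l*=np.sign(l@t); c=np.array([x,y]); e=[c+l*((w-c)@l) for w in(p,q)]
    return [onz(d,*w,z)[:2] for w in e],np.array(e).round(1).tolist()
E
python3 - <<'E'
from h import *
d=cam("top")
img=d["img"]; hsv=cv2.cvtColor(img,cv2.COLOR_BGR2HSV)
cv2.imwrite("pics/c2.png",cv2.resize(img[140:235,240:395],None,fx=5,fy=5,interpolation=cv2.INTER_CUBIC))
def rect(m,win,z,nm):
    x0,x1,y0,y1=win; k=np.zeros_like(m); k[y0:y1,x0:x1]=m[y0:y1,x0:x1]
    c=max(cv2.findContours(k,cv2.RETR_EXTERNAL,cv2.CHAIN_APPROX_NONE)[0],key=cv2.contourArea)
    r=cv2.minAreaRect(c); b=np.array([onz(d,*p,z)[:2] for p in cv2.boxPoints(r)])
    e=[b[1]-b[0],b[2]-b[1]]; e.sort(key=np.linalg.norm)
    print(nm,r[0],"c",b.mean(0).round(4),"short/long",[np.linalg.norm(v).round(4) for v in e],"long ang",np.degrees(np.arctan2(*e[1][::-1])).round(1),"px",cv2.boxPoints(r).round(1).tolist())
S,V=hsv[...,1],hsv[...,2]
rect(((V>190)&(S<60)).astype(np.uint8),(190,222,205,250),.048,"label")
pk=((S<90)&(img[...,1].astype(int)<110)|((hsv[...,0]<20))|((V>150)&(S<60))).astype(np.uint8)
rect(pk,(190,222,205,250),.048,"pack")
rect(((hsv[...,0]>100)&(hsv[...,0]<125)&(S>120)&(V>170)).astype(np.uint8),(380,455,185,235),.082,"standtop")
rect(((hsv[...,0]>18)&(hsv[...,0]<35)&(S>120)&(V>190)).astype(np.uint8),(395,425,195,225),.14,"gaugetop")
for nm,p,q,z in [("back",(263,57),(386,65),.14),("right",(388,66),(384,158),.14),("left",(261,58),(250,151),.14)]:
    for sg in(1,-1):
        w,e=seg(d,p,q,z,sgn=sg); v=w[1]-w[0]; print(nm,sg,np.round(w,4).tolist(),"ang",np.degrees(np.arctan2(v[1],v[0])).round(2),e)
E
```

```text
label (204.4512176513672, 227.06097412109375) c [0.4626 0.2872] short/long [np.float64(0.0264), np.float64(0.0502)] long ang -172.8 px [[198.8000030517578, 218.8000030517578], [208.1999969482422, 217.8000030517578], [210.10000610351562, 235.3000030517578], [200.6999969482422, 236.39999389648438]]
pack (206.0849609375, 228.30685424804688) c [0.4592 0.2826] short/long [np.float64(0.0532), np.float64(0.0904)] long ang -173.2 px [[194.89999389648438, 213.5], [213.89999389648438, 211.5], [217.1999969482422, 243.10000610351562], [198.3000030517578, 245.10000610351562]]
standtop (419.800048828125, 207.89999389648438) c [ 0.4919 -0.31  ] short/long [np.float64(0.0641), np.float64(0.1627)] long ang -73.2 px [[388.70001220703125, 206.10000610351562], [443.6000061035156, 187.8000030517578], [450.8999938964844, 209.6999969482422], [396.0, 228.0]]
gaugetop (408.5, 209.0) c [ 0.4779 -0.2652] short/long [np.float64(0.016), np.float64(0.0235)] long ang -91.8 px [[404.0, 206.0], [413.0, 206.0], [413.0, 212.0], [404.0, 212.0]]
back 1 [[0.933, 0.1101], [0.8948, -0.234]] ang -96.33 [[263.2, 54.7], [386.1, 63.8]]
back -1 [[0.9203, 0.1108], [0.9052, -0.2346]] ang -92.52 [[263.0, 58.7], [386.1, 60.5]]
right 1 [[0.888, -0.2383], [0.619, -0.2082]] ang 173.6 [[387.8, 66.0], [383.2, 158.0]]
right -1 [[0.8875, -0.2452], [0.6185, -0.215]] ang 173.59 [[390.3, 66.1], [385.8, 158.1]]
left 1 [[0.9247, 0.1286], [0.6507, 0.1573]] ang 174.02 [[256.6, 57.5], [246.3, 150.6]]
left -1 [[0.9236, 0.121], [0.6499, 0.1521]] ang 173.53 [[259.3, 57.8], [248.3, 150.8]]
```

View pics/c2.png

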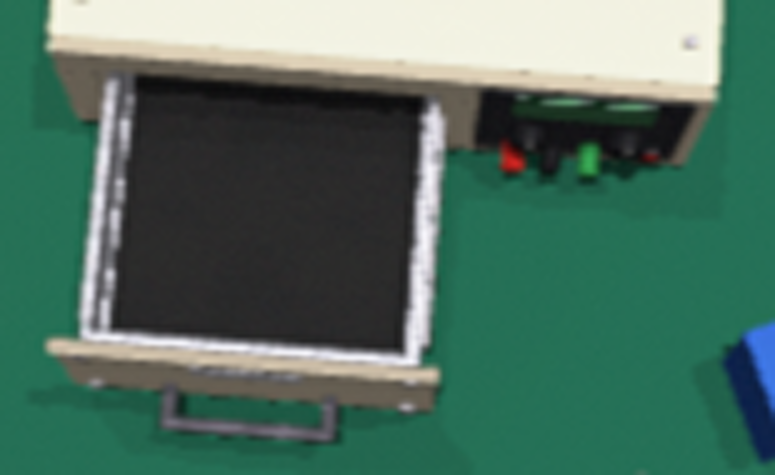

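The crop shows the open drawer, with its lip running from about (249,208) to (327,214) in full-picture pixels and the roof's front edge from about (250,149) to (383,158). The unit is yawed about -6.4°. The pack is yawed about +7°, centred near (0.461, 0.286).

```bash
cat >> h.py <<'E'
YAW=-0.112
UX=np.array([np.cos(YAW),np.sin(YAW)]); UY=np.array([-np.sin(YAW),np.cos(YAW)])
def go(x,y,z,ang):
    """turn + tool-frame shift to TCP x,y,z pointing down, closing line (tool y) at ang deg"""
    s=ctrl.get_state(); r=R.from_rotvec(s["tool_rot"]); a=np.radians(ang)
    Y=np.array([np.cos(a),np.sin(a),0]); Z=np.array([0,0,-1.]); X=np.cross(Y,Z)
    for sg in(1,-1):
        T=R.from_matrix(np.c_[sg*X,sg*Y,Z]); rv=(r.inv()*T).as_rotvec()
        if abs(rv[2])<1.58 or sg==-1: break
    print("t",round(s["time"],2),"turn",rv.round(3),"shift cm",(T.inv().apply(np.array([x,y,z])-s["position"])*100).round(2),"pos",s["position"].round(4),"F",s["ft_force"].round(1),"grip",round(s["grip_width"]*87,1),round(s["grip_force"],1))
E
python3 - <<'E'
from h import *
d=cam("top")
for nm,p,q,z in [("lip",(251,208.6),(326,214),.14),("roof",(252,148.5),(318,153.3),.14)]:
    for sg in(1,-1):
        w,e=seg(d,p,q,z,sgn=sg,half=3); w=np.array(w);v=w[1]-w[0]; print(nm,sg,"x'",(w@UX).round(4),"y'",(w@UY).round(4),"ang",np.degrees(np.arctan2(v[1],v[0])).round(2),e)
print("threadlock",onz(d,221,165,.06),[proj(d,[*(.461*np.array([1,0])+.286*np.array([0,1])),.048])])
for a,b in[((263,57),(388,64.5))]: print("roofback x'",[(onz(d,*p,.14)[:2]@UX).round(4) for p in(a,b)])
go(.461,.286,.16,96.8)
E
```

```text
lip 1 x' [0.4791 0.4803] y' [0.1993 0.0033] ang -96.08 [[251.2, 206.0], [326.2, 211.6]]
lip -1 x' [0.4683 0.4692] y' [0.1989 0.0033] ang -96.14 [[250.9, 210.1], [325.9, 215.7]]
roof 1 x' [0.6372 0.6468] y' [0.2146 0.0376] ang -93.29 [[252.0, 148.1], [318.1, 149.9]]
roof -1 x' [0.6321 0.6328] y' [0.2144 0.0371] ang -96.2 [[251.9, 149.9], [317.9, 154.9]]
threadlock [0.63801805 0.24093302 0.06      ] [array([204.87355999, 227.5699736 ])]
roofback x' [np.float64(0.9076), np.float64(0.9137)]
t 0.3 turn [-0.001 -0.    -0.586] shift cm [-13.19 -31.18   6.22] pos [0.2931 0.58   0.2222] F [-0.8 -0.3  0.4] grip 87.1 0.0
```

Call:
jog_arm:
  rows: "0 0 0 0 0 -0.147 -1; 0 0 0 0 0 -0.147 -1; 0 0 0 0 0 -0.147 -1; 0 0 0 0 0 -0.145 -1; -2.2 -5.2 1.0 0 0 0 -1"

```text
time: 0.92
position: [0.3173, 0.5348, 0.2127]
tool_rot: [0.201, -3.134, -0.006]
ft_force: [1.4, -0.4, -0.0]
grip_width: 0.999
grip_force: 0.0
```

Call:
jog_arm:
  rows: "-2.2 -5.2 1.0 0 0 0 -1; -2.2 -5.2 1.0 0 0 0 -1; -2.2 -5.2 1.0 0 0 0 -1; -2.2 -5.2 1.0 0 0 0 -1; -2.2 -5.2 1.2 0 0 0 -1"

```text
time: 1.55
position: [0.4619, 0.2843, 0.1607]
tool_rot: [-0.186, 3.135, 0.001]
ft_force: [0.6, -1.1, 0.8]
grip_width: 0.997
grip_force: 0.0
```

Run:
```python
from h import *
go(.461,.286,.026,96.8)
```

```text
t 1.55 turn [ 0.001  0.001 -0.   ] shift cm [ 0.07  0.17 13.47] pos [0.4619 0.2843 0.1607] F [ 0.6 -1.1  0.8] grip 86.7 0.0
```

Call:
jog_arm:
  rows: "0.1 0.15 5 0 0 0 -1; 0 0 5 0 0 0 -1; 0 0 3.4 0 0 0 -1; 0 0 0 0 0 0 0.6; 0 0 0 0 0 0 0.6"
  force: 35

```text
time: 2.17
position: [0.4608, 0.288, 0.0281]
tool_rot: [-0.186, 3.134, 0.002]
ft_force: [0.3, 0.4, -0.8]
grip_width: 0.851
grip_force: 0.0
```

Call:
jog_arm:
  rows: "0 0 0 0 0 0 0.6; 0 0 0 0 0 0 0.6; 0 0 -2 0 0 0 0.6; 0 0 -4 0 0 0 0.6; 0 0 -6 0 0 0 0.6"

```text
time: 2.8
position: [0.4578, 0.2859, 0.1455]
tool_rot: [0.185, -3.131, 0.005]
ft_force: [1.1, 0.7, -3.6]
grip_width: 0.514
grip_force: 35.0
```

Run:
```python
from h import *
go(.5659,.0390,.20,83.6)
```

```text
t 2.8 turn [-0.003 -0.005  0.23 ] shift cm [-13.5  -23.33  -5.45] pos [0.4578 0.2859 0.1455] F [ 1.1  0.7 -3.6] grip 44.7 35.0
```

Call:
jog_arm:
  rows: "0 0 -2.7 0 0 0.115 0.6; 0 0 -2.7 0 0 0.115 0.6; -2.7 -4.67 0 0 0 0 0.6; -2.7 -4.67 0 0 0 0 0.6; -2.7 -4.67 0 0 0 0 0.6"

```text
time: 3.42
position: [0.5245, 0.1374, 0.2002]
tool_rot: [-0.175, -3.136, 0.0]
ft_force: [0.8, 1.1, -4.8]
grip_width: 0.519
grip_force: 35.0
```

Call:
jog_arm:
  rows: "-2.7 -4.67 0 0 0 0 0.6; -2.7 -4.67 0 0 0 0 0.6; 0 0 0 0 0 0 0.6; 0 0 0 0 0 0 0.6"

```text
time: 3.92
position: [0.5672, 0.0405, 0.1999]
tool_rot: [-0.176, -3.135, -0.001]
ft_force: [-0.1, 1.3, -4.3]
grip_width: 0.513
grip_force: 35.0
```

Run:
```python
from h import *
go(.5659,.0390,.074,83.6)
d=cam("top"); a=d["img"][130:290,230:400]; s=cam("scene")["img"][150:310,250:420]
cv2.imwrite("pics/c3.png",cv2.resize(np.hstack([a,s]),None,fx=2.3,fy=2.3,interpolation=cv2.INTER_CUBIC))
```

```text
t 3.92 turn [ 0.001 -0.002 -0.001] shift cm [ 0.11 -0.16 12.59] pos [0.5672 0.0405 0.1999] F [-0.1  1.3 -4.3] grip 44.6 35.0
```

View pics/c3.png

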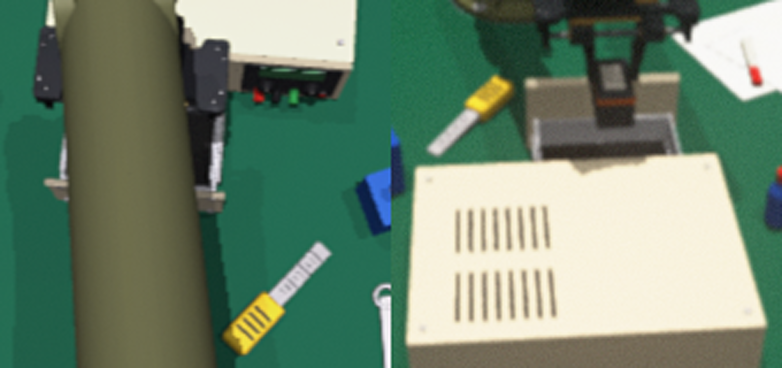

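The pack hangs upright over the open drawer, at scene crop (614,90) between lip and unit. Lowering it.

Call:
jog_arm:
  rows: "0.1 -0.1 4 0 0 0 0.6; 0 0 4 0 0 0 0.6; 0 0 3 0 0 0 0.6; 0 0 1 0 0 0 0.6; 0 0 0.4 0 0 0 0.6"

```text
time: 4.65
position: [0.572, 0.0405, 0.086]
tool_rot: [0.171, 3.126, 0.004]
ft_force: [-10.0, -3.2, 50.0]
grip_width: 0.525
grip_force: 35.1
```

Call:
jog_arm:
  rows: "0 0 0.3 0 0 0 0.6; 0 0 0 0 0 0 0.6; 0 0 0 0 0 0 0.6"

```text
time: 5.03
position: [0.5746, 0.0402, 0.0857]
tool_rot: [0.171, 3.12, 0.005]
ft_force: [-9.5, -3.7, 45.6]
grip_width: 0.525
grip_force: 35.1
```

Call:
jog_arm:
  rows: "0 0 -0.9 0 0 0 0.6; 0 0 -0.3 0 0 0 0.6; 0 0 0 0 0 0 0.6"

```text
time: 5.4
position: [0.5668, 0.0408, 0.086]
tool_rot: [-0.173, -3.137, -0.002]
ft_force: [-2.7, 1.3, 6.6]
grip_width: 0.525
grip_force: 35.0
```

Run:
```python
from h import *
go(.5659,.0390,.074,83.6)
s=cam("scene")["img"][110:250,280:440]; a=cam("top")["img"][110:250,210:370]
cv2.imwrite("pics/c4.png",np.hstack([cv2.resize(s,None,fx=3.4,fy=3.4,interpolation=cv2.INTER_CUBIC),cv2.resize(a,None,fx=1.5,fy=3.4)]))
```

```text
t 5.4 turn [ 0.001 -0.     0.001] shift cm [ 0.07 -0.19  1.2 ] pos [0.5668 0.0408 0.086 ] F [-2.7  1.3  6.6] grip 45.6 35.0
```

View pics/c4.png

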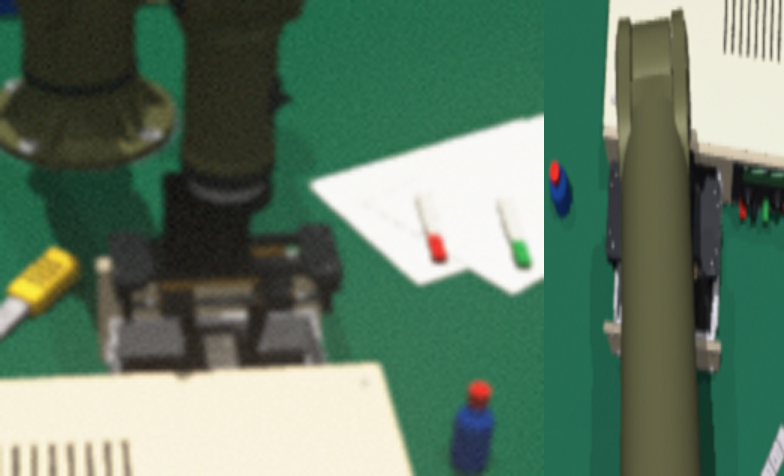

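The pack sits between the fingers inside the drawer, with contact at TCP height 86 mm. I'll check numerically from the hover picture whether the pack hung lower in the grip than planned.

Run:
```python
from h import *
im=cv2.imread("pics/c3.png"); d=cam("scene")
c=np.array([.5672,.0405]); b=c+.042*UX
for z in (.1735,.16,.1735+.048,.16+.048):
    for o in(-.023,0,.023):
        p=proj(d,[*(b+o*UY),z]); q=((p[0]-250)*2.3+391,(p[1]-150)*2.3); print(z,o,p.round(1),np.round(q))
print([im[y,614].tolist() for y in range(60,136,4)])
# current view: pack top back edge for both hypotheses
c=np.array([.5668,.0408]); b=c+.042*UX
g=d["img"]
for z in(.0595+.048,.046+.048): print("now",z,proj(d,[*b,z]).round(1))
p=proj(d,[*b,.1]).round().astype(int); print(p,[(v,g[v,p[0]].tolist()) for v in range(195,222)])
```

```text
0.1735 -0.023 [339.2 200.2] [596. 115.]
0.1735 0 [347.4 199.8] [615. 115.]
0.1735 0.023 [355.6 199.5] [634. 114.]
0.16 -0.023 [339.1 204. ] [596. 124.]
0.16 0 [347.3 203.7] [615. 123.]
0.16 0.023 [355.4 203.3] [633. 123.]
0.22149999999999997 -0.023 [339.5 186.1] [597.  83.]
0.22149999999999997 0 [348.  185.8] [616.  82.]
0.22149999999999997 0.023 [356.3 185.5] [636.  82.]
0.20800000000000002 -0.023 [339.4 190.2] [597.  92.]
0.20800000000000002 0 [347.8 189.8] [616.  92.]
0.20800000000000002 0.023 [356.1 189.5] [635.  91.]
[[42, 50, 37], [71, 79, 83], [106, 114, 121], [104, 114, 120], [101, 112, 118], [103, 114, 118], [115, 125, 131], [90, 97, 105], [48, 52, 54], [44, 45, 51], [32, 51, 87], [37, 56, 86], [35, 40, 46], [37, 38, 43], [40, 43, 46], [38, 41, 45], [40, 45, 50], [72, 75, 79], [95, 100, 102]]
now 0.1075 [346.8 218. ]
now 0.094 [346.6 221.7]
[347 220] [(195, [77, 96, 106]), (196, [80, 93, 100]), (197, [66, 76, 81]), (198, [69, 75, 78]), (199, [65, 78, 83]), (200, [80, 94, 102]), (201, [120, 132, 137]), (202, [157, 163, 169]), (203, [142, 144, 149]), (204, [103, 107, 107]), (205, [75, 78, 81]), (206, [55, 59, 62]), (207, [52, 57, 63]), (208, [76, 85, 92]), (209, [95, 106, 112]), (210, [111, 120, 131]), (211, [110, 122, 127]), (212, [105, 114, 123]), (213, [104, 115, 123]), (214, [108, 118, 127]), (215, [113, 126, 133]), (216, [115, 125, 134]), (217, [122, 136, 144]), (218, [148, 174, 186]), (219, [193, 224, 235]), (220, [215, 240, 246]), (221, [222, 243, 248])]
```

The pack had slipped about 14 mm lower in the grip: its hover bottom edge is at row 126, where 123 was expected for that slip. So it is already standing on the drawer floor, and I'll release it and rise.

Call:
jog_arm:
  rows: "0 0 0 0 0 0 0.3; 0 0 0 0 0 0 -0.4; 0 0 0 0 0 0 -0.8; 0 0 -1 0 0 0 -0.8; 0 0 -3 0 0 0 -0.8"

```text
time: 6.18
position: [0.5655, 0.039, 0.1246]
tool_rot: [-0.176, -3.133, 0.002]
ft_force: [0.2, -0.3, 1.5]
grip_width: 0.863
grip_force: 0.0
```

Call:
jog_arm:
  rows: "0 0 -5 0 0 0 0; 0 0 -5 0 0 0 1; 4 0 -1 0 0 0 1; 5 0 0 0 0 0 1; 5 0 0 0 0 0 1"

```text
time: 6.8
position: [0.4265, 0.0549, 0.2362]
tool_rot: [0.176, 3.136, 0.0]
ft_force: [0.2, -0.0, 0.6]
grip_width: 0.415
grip_force: 0.0
```

Run:
```python
from h import *
p=.43*UX+.102*UY; print(p); go(*p,.11,83.6)
d=cam("scene"); cv2.imwrite("pics/c5.png",cv2.resize(d["img"][150:250,280:430],None,fx=5,fy=5,interpolation=cv2.INTER_CUBIC))
```

```text
[0.43870599 0.05330155]
t 6.8 turn [ 0.     0.001 -0.001] shift cm [-1.23 -0.02 12.62] pos [0.4265 0.0549 0.2362] F [ 0.2 -0.   0.6] grip 36.1 0.0
```

View pics/c5.png

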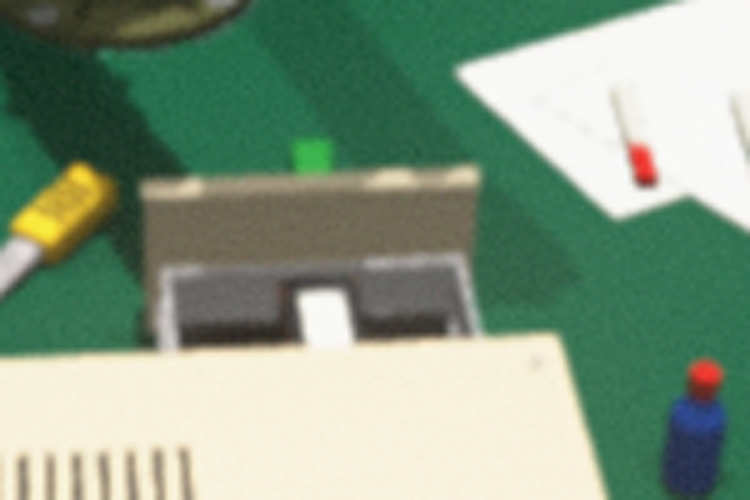

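The pack stands upright in the drawer, with its label at crop (325,315). The gripper is clear, so I'll shut the drawer with closed fingers.

Call:
jog_arm:
  rows: "0 0 5 0 0 0 1; 0 0 5 0 0 0 1; 0 0 3 0 0 0 1; -2 0 0 0 0 0 1; -1.5 0 0 0 0 0 1"

```text
time: 7.48
position: [0.4635, 0.0508, 0.1058]
tool_rot: [0.176, 3.136, -0.0]
ft_force: [-0.1, 0.0, -0.5]
grip_width: 0.008
grip_force: 0.0
```

Call:
jog_arm:
  rows: "-1 0 0 0 0 0 1; -1 0 0 0 0 0 1; -1.5 0 0 0 0 0 1; -1.5 0 0 0 0 0 1; -1.5 0 0 0 0 0 1"

```text
time: 8.1
position: [0.5238, 0.0443, 0.1056]
tool_rot: [-0.174, -3.128, -0.001]
ft_force: [-11.9, 0.9, 9.6]
grip_width: 0.002
grip_force: 5.8
```

Call:
jog_arm:
  rows: "-1.5 0 0 0 0 0 1; -1.5 0 0 0 0 0 1; -1.5 0 0 0 0 0 1; -1 0 0 0 0 0 1; -1 0 0 0 0 0 1"

```text
time: 8.72
position: [0.5885, 0.0372, 0.1056]
tool_rot: [-0.174, -3.129, -0.001]
ft_force: [-10.8, 1.4, 6.7]
grip_width: 0.009
grip_force: 5.5
```

Call:
jog_arm:
  rows: "-0.5 0 0 0 0 0 1; -0.5 0 0 0 0 0 1; -0.4 0 0 0 0 0 1; -0.3 0 0 0 0 0 1"

```text
time: 9.22
position: [0.6054, 0.0352, 0.1055]
tool_rot: [-0.174, -3.129, -0.001]
ft_force: [-10.3, 1.3, 5.8]
grip_width: 0.003
grip_force: 5.2
```

Call:
jog_arm:
  rows: "-0.2 0 0 0 0 0 1; -0.2 0 0 0 0 0 1; 0 0 0 0 0 0 1"

```text
time: 9.6
position: [0.6096, 0.0348, 0.1056]
tool_rot: [-0.174, -3.13, -0.001]
ft_force: [-9.5, 1.9, 5.5]
grip_width: 0.004
grip_force: 4.6
```

Call:
jog_arm:
  rows: "-0.3 0 0 0 0 0 1; -0.3 0 0 0 0 0 1; 0 0 0 0 0 0 1"

```text
time: 9.98
position: [0.6157, 0.0341, 0.1056]
tool_rot: [-0.174, -3.13, -0.001]
ft_force: [-8.7, 0.2, 5.1]
grip_width: 0.006
grip_force: 4.4
```

Call:
jog_arm:
  rows: "-0.3 0 0 0 0 0 1; -0.2 0 0 0 0 0 1; 0 0 0 0 0 0 1"

```text
time: 10.35
position: [0.6201, 0.0337, 0.1056]
tool_rot: [-0.174, -3.129, -0.001]
ft_force: [-10.5, 0.7, 5.5]
grip_width: 0.003
grip_force: 5.2
```

Call:
jog_arm:
  rows: "-0.3 0 0 0 0 0 1; -0.2 0 0 0 0 0 1; 0 0 0 0 0 0 1"

```text
time: 10.72
position: [0.6203, 0.0336, 0.1054]
tool_rot: [-0.173, -3.118, -0.002]
ft_force: [-23.9, 1.9, 15.4]
grip_width: 0.007
grip_force: 12.2
```

Call:
jog_arm:
  rows: "-0.2 0 0 0 0 0 1; -0.2 0 0 0 0 0 1; 0 0 0 0 0 0 1"

```text
time: 11.1
position: [0.6204, 0.0337, 0.1054]
tool_rot: [-0.172, -3.11, -0.002]
ft_force: [-35.5, 1.7, 23.4]
grip_width: 0.007
grip_force: 17.8
```

Run:
```python
from h import *
s=ctrl.get_state(); print(s["position"][:2]@UX, s["ft_force"])
d=cam("scene"); cv2.imwrite("pics/c6.png",np.vstack([cv2.resize(d["img"][180:260,280:430],None,fx=5,fy=3.5,interpolation=cv2.INTER_CUBIC),cv2.resize(cam("top")["img"][120:185,220:400],(750,300),interpolation=cv2.INTER_CUBIC)]))
```

```text
0.6127122047052975 [-35.48802424   1.67578033  23.44542535]
```

View pics/c6.png

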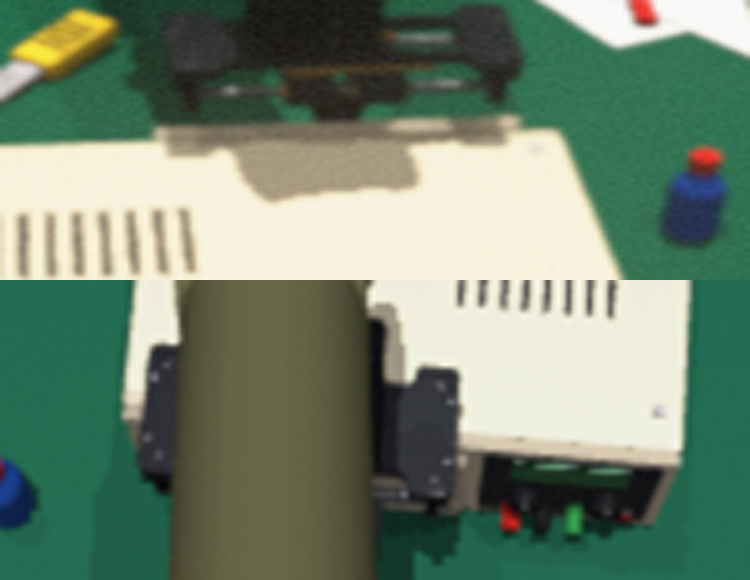

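Force climbs to 35 N with no further travel, and the scene shows the lip against the unit, so the drawer is on its hard stop. I'll back off and head for the gauge.

Call:
jog_arm:
  rows: "1 0 0 0 0 0 1; 2 0 0 0 0 0 1; 3 0 -3 0 0 0 1; 0 0 -6 0 0 0 0; 0 0 -5 0 0 0 -0.3"

```text
time: 11.82
position: [0.5728, 0.0387, 0.2482]
tool_rot: [0.175, 3.135, 0.001]
ft_force: [1.7, -0.6, 1.7]
grip_width: 0.153
grip_force: 0.0
```

Run:
```python
from h import *
go(.4785,-.266,.20,16.8)
```

```text
t 11.82 turn [2.000e-03 1.000e-03 1.166e+00] shift cm [-26.45 -17.83   4.82] pos [0.5728 0.0387 0.2482] F [ 1.7 -0.6  1.7] grip 13.3 0.0
```

Call:
jog_arm:
  rows: "0 0 0 0 0 0.167 -0.3; 0 0 0 0 0 0.167 -0.3; 0 0 0 0 0 0.167 -0.3; 0 0 0 0 0 0.167 -0.3; 0 0 0 0 0 0.166 -0.3"

```text
time: 12.45
position: [0.573, 0.0387, 0.246]
tool_rot: [1.438, 2.793, 0.001]
ft_force: [-0.7, -0.1, 0.1]
grip_width: 0.634
grip_force: 0.0
```

Call:
jog_arm:
  rows: "0 0 0 0 0 0.166 -0.3; 0 0 0 0 0 0.166 -0.3; -4.4 -2.97 0 0 0 0 -0.3; -4.4 -2.97 0 0 0 0 -0.3; -4.4 -2.97 0 0 0 0 -0.3"

```text
time: 13.08
position: [0.5253, -0.115, 0.2461]
tool_rot: [1.872, 2.522, 0.001]
ft_force: [-0.2, -1.5, -0.5]
grip_width: 0.647
grip_force: 0.0
```

Call:
jog_arm:
  rows: "-4.4 -2.97 1 0 0 0 -0.3; -4.4 -2.97 1.8 0 0 0 -0.3; -4.4 -2.97 2 0 0 0 -0.3; 0 0 0 0 0 0 -0.3"

```text
time: 13.58
position: [0.4751, -0.2705, 0.1967]
tool_rot: [-1.884, -2.513, 0.004]
ft_force: [-0.2, 0.5, 1.2]
grip_width: 0.652
grip_force: 0.0
```

Run:
```python
from h import *
go(.4785,-.266,.093,16.8)
d=cam("top"); np.save("top_shut.npy",d["img"])
cv2.imwrite("pics/c7.png",cv2.resize(d["img"][140:180,240:335],None,fx=8,fy=8,interpolation=cv2.INTER_CUBIC))
```

```text
t 13.57 turn [-0.003  0.001 -0.009] shift cm [ 0.33  0.46 10.37] pos [ 0.4751 -0.2705  0.1967] F [-0.2  0.5  1.2] grip 56.7 0.0
```

View pics/c7.png

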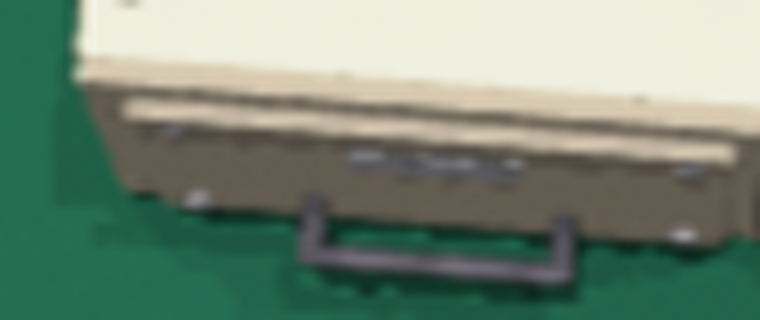

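The drawer is shut. At mid-drawer in the crop, the dark gap line runs at rows 97-112, around (430,104), which is about (293.8,153) in full-picture pixels. I'll measure it precisely, then fetch the gauge.

```bash
cat > gap.py <<'E'
from h import *
d=cam("top"); g=cv2.cvtColor(d["img"],cv2.COLOR_BGR2GRAY).astype(np.float32)
rows=[]
for yp in np.arange(.04,.171,.01):
    xs=np.arange(.585,.655,.0005); P=np.array([proj(d,[*(x*UX+yp*UY),.133]) for x in xs],np.float32)
    rows.append(cv2.remap(g,P[:,:1].copy(),P[:,1:].copy(),cv2.INTER_CUBIC)[:,0])
m=np.median(rows,0)
for i in range(0,len(xs),3): print(f"{xs[i]:.4f}:{m[i]:.0f}",end=" ")
print()
for r,yp in zip(rows,np.arange(.04,.171,.01)):
    k=(xs>.605)&(xs<.64); j=np.argmin(np.where(k,r,999)); w=np.clip(130-r,0,None)*(abs(xs-xs[j])<.005); print(round(yp,2),xs[j].round(4),((w*xs).sum()/w.sum()).round(4),end=" | ")
E
python3 gap.py
```

```text
0.5850:68 0.5865:68 0.5880:67 0.5895:61 0.5910:47 0.5925:45 0.5940:57 0.5955:78 0.5970:89 0.5985:93 0.6000:93 0.6015:93 0.6030:93 0.6045:93 0.6060:92 0.6075:92 0.6090:93 0.6105:93 0.6120:93 0.6135:93 0.6150:93 0.6165:90 0.6180:83 0.6195:78 0.6210:85 0.6225:111 0.6240:153 0.6255:183 0.6270:193 0.6285:179 0.6300:150 0.6315:117 0.6330:108 0.6345:136 0.6360:174 0.6375:197 0.6390:203 0.6405:203 0.6420:206 0.6435:215 0.6450:227 0.6465:235 0.6480:238 0.6495:238 0.6510:237 0.6525:237 0.6540:237 
0.04 0.62 0.6189 | 0.05 0.619 0.6183 | 0.06 0.6205 0.619 | 0.07 0.62 0.6186 | 0.08 0.619 0.6182 | 0.09 0.6205 0.6198 | 0.1 0.62 0.6189 | 0.11 0.6195 0.6184 | 0.12 0.621 0.6199 | 0.13 0.62 0.6188 | 0.14 0.6195 0.6183 | 0.15 0.619 0.6182 | 0.16 0.6205 0.6189 | 0.17 0.62 0.6185 |
```

Call:
jog_arm:
  rows: "0.3 0.45 3 0 0 0 -0.3; 0 0 3 0 0 0 -0.3; 0 0 3 0 0 0 -0.3; 0 0 1.3 0 0 0 -0.3; 0 0 0 0 0 0 -0.3"

```text
time: 14.3
position: [0.4823, -0.2604, 0.0944]
tool_rot: [-1.871, -2.523, 0.0]
ft_force: [0.4, 0.0, 0.1]
grip_width: 0.651
grip_force: 0.0
```

Run:
```python
from h import *
go(.4785,-.266,.0925,16.8)
```

```text
t 14.3 turn [-0.001 -0.001  0.002] shift cm [-0.43 -0.53  0.19] pos [ 0.4823 -0.2604  0.0944] F [0.4 0.  0.1] grip 56.6 0.0
```

Call:
jog_arm:
  rows: "-0.4 -0.5 0.2 0 0 0 -0.3; 0 0 0 0 0 0 -0.3; 0 0 0 0 0 0 0.8; 0 0 0 0 0 0 0.8; 0 0 0 0 0 0 0.8"
  force: 40

```text
time: 14.92
position: [0.4784, -0.2666, 0.0926]
tool_rot: [1.873, 2.522, 0.0]
ft_force: [-0.3, 0.0, -0.5]
grip_width: 0.393
grip_force: 0.0
```

Call:
jog_arm:
  rows: "0 0 0 0 0 0 0.8; 0 0 0 0 0 0 0.8; 0 0 0 0 0 0 0.8; 0 0 0 0 0 0 0.8"

```text
time: 15.42
position: [0.4784, -0.2666, 0.0925]
tool_rot: [1.873, 2.522, 0.0]
ft_force: [-0.1, 0.5, -0.1]
grip_width: 0.207
grip_force: 40.0
```

Call:
jog_arm:
  rows: "0 0 -0.5 0 0 0 0.8; 0 0 -1.5 0 0 0 0.8; 0 0 -3 0 0 0 0.8; 0 0 -3 0 0 0 0.8; 0 0 -3 0 0 0 0.8"

```text
time: 16.05
position: [0.478, -0.2671, 0.2046]
tool_rot: [1.874, 2.521, 0.0]
ft_force: [1.2, 0.8, -1.5]
grip_width: 0.207
grip_force: 40.0
```

Call:
jog_arm:
  rows: "0 0 -3 0 0 0 0.8; 0 0 -1.5 0 0 0 0.8; 0 0 -0.5 0 0 0 0.8; 0 0 0 0 0 0 0.8; 0 0 0 0 0 0 0.8"

```text
time: 16.68
position: [0.4777, -0.2664, 0.2514]
tool_rot: [-1.872, -2.52, 0.001]
ft_force: [-0.5, 0.6, -0.5]
grip_width: 0.205
grip_force: 40.0
```

Run:
```python
from h import *
go(*(.633*UX+.102*UY),.2525,-6.42)
print(ctrl.get_state()["joint_positions"])
```

```text
t 16.68 turn [-0.002 -0.001  0.405] shift cm [31.33 12.85 -0.11] pos [ 0.4777 -0.2664  0.2514] F [-0.5  0.6 -0.5] grip 17.8 40.0
[-0.13823569  0.09164977  0.64295669  1.68560089 -0.05544337  1.38493059
  0.80608311]
```

Call:
jog_arm:
  rows: "0 0 0 0 0 0.1 0.8; 0 0 0 0 0 0.1 0.8; 0 0 0 0 0 0.1 0.8; 0 0 0 0 0 0.105 0.8; 2 0.8 0 0 0 0 0.8"

```text
time: 17.3
position: [0.4871, -0.2493, 0.2517]
tool_rot: [-2.347, -2.087, 0.003]
ft_force: [1.0, 0.2, -0.3]
grip_width: 0.206
grip_force: 40.0
```

Call:
jog_arm:
  rows: "4 1.6 0 0 0 0 0.8; 4.5 1.8 0 0 0 0 0.8; 4.5 1.8 0 0 0 0 0.8; 4.5 1.8 0 0 0 0 0.8; 4.5 1.8 0 0 0 0 0.8"

```text
time: 17.92
position: [0.6007, -0.0374, 0.2515]
tool_rot: [-2.342, -2.093, 0.002]
ft_force: [-0.4, -0.0, -0.7]
grip_width: 0.203
grip_force: 40.0
```

Call:
jog_arm:
  rows: "4 1.6 0 0 0 0 0.8; 2.3 1.1 0 0 0 0 0.8; 1 0.5 0 0 0 0 0.8; 0 0 0 0 0 0 0.8; 0 0 0 0 0 0 0.8"

```text
time: 18.55
position: [0.64, 0.0276, 0.2528]
tool_rot: [2.345, 2.09, -0.001]
ft_force: [0.7, -0.3, -0.6]
grip_width: 0.204
grip_force: 40.0
```

Run:
```python
from h import *
go(*(.633*UX+.102*UY),.2525,-6.42)
d=cam("scene"); s=ctrl.get_state(); p=s["position"]
for dz in(.0475,.01,-.0105,-.0825): print(dz,proj(d,p+[0,0,dz]).round(1))
u,v=proj(d,p).astype(int)
cv2.imwrite("pics/c8.png",cv2.resize(d["img"][v-45:v+65,u-60:u+60],None,fx=5,fy=5,interpolation=cv2.INTER_CUBIC)); print(u-60,v-45)
```

```text
t 18.55 turn [ 0.     0.001 -0.003] shift cm [0.31 0.   0.03] pos [0.64   0.0276 0.2528] F [ 0.7 -0.3 -0.6] grip 17.7 40.0
0.0475 [348.5 168. ]
0.01 [348.1 180. ]
-0.0105 [347.8 186.4]
-0.0825 [347.  207.8]
287 138
```

View pics/c8.png

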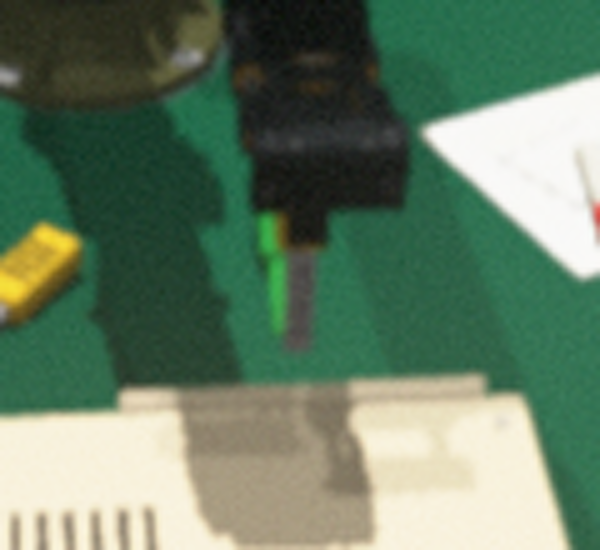

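The gauge hangs upright with its tip at (346.6,208), matching the prediction of (347,207.8), right above the middle of the gap. Descending gently.

Call:
jog_arm:
  rows: "0 0 2 0 0 0 0.8; 0 0 1 0 0 0 0.8; 0 0 0.5 0 0 0 0.8; 0 0 0 0 0 0 0.8"

```text
time: 19.1
position: [0.6401, 0.0301, 0.2169]
tool_rot: [-2.342, -2.093, 0.001]
ft_force: [-0.3, 0.4, -1.0]
grip_width: 0.205
grip_force: 40.0
```

Call:
jog_arm:
  rows: "0 0 0.3 0 0 0 0.8; 0 0 0.2 0 0 0 0.8; 0 0 0 0 0 0 0.8"

```text
time: 19.48
position: [0.6404, 0.0301, 0.2125]
tool_rot: [-2.342, -2.094, -0.0]
ft_force: [-0.1, 0.2, -1.8]
grip_width: 0.201
grip_force: 40.0
```

Call:
jog_arm:
  rows: "0 0 0.2 0 0 0 0.8; 0 0 0.2 0 0 0 0.8; 0 0 0 0 0 0 0.8"

```text
time: 19.85
position: [0.6403, 0.0301, 0.2083]
tool_rot: [-2.342, -2.094, 0.0]
ft_force: [0.0, -0.3, -0.9]
grip_width: 0.205
grip_force: 40.0
```

Call:
jog_arm:
  rows: "0 0 0.2 0 0 0 0.8; 0 0 0.2 0 0 0 0.8; 0 0 0 0 0 0 0.8"

```text
time: 20.23
position: [0.6403, 0.0301, 0.2043]
tool_rot: [-2.342, -2.094, 0.0]
ft_force: [0.2, -0.3, -0.3]
grip_width: 0.201
grip_force: 40.0
```

Call:
jog_arm:
  rows: "0 0 0.2 0 0 0 0.8; 0 0 0.2 0 0 0 0.8; 0 0 0 0 0 0 0.8"

```text
time: 20.6
position: [0.6403, 0.0301, 0.2003]
tool_rot: [-2.342, -2.093, 0.0]
ft_force: [-0.2, -0.0, -1.5]
grip_width: 0.205
grip_force: 40.0
```

Call:
jog_arm:
  rows: "0 0 0.2 0 0 0 0.8; 0 0 0.1 0 0 0 0.8; 0 0 0 0 0 0 0.8"

```text
time: 20.98
position: [0.6404, 0.03, 0.1975]
tool_rot: [-2.342, -2.094, 0.0]
ft_force: [1.1, 0.7, -0.7]
grip_width: 0.202
grip_force: 40.0
```

Call:
jog_arm:
  rows: "0 0 0.2 0 0 0 0.8; 0 0 0 0 0 0 0.8"

```text
time: 21.22
position: [0.6403, 0.0301, 0.1953]
tool_rot: [-2.342, -2.093, 0.0]
ft_force: [0.2, 1.0, -0.4]
grip_width: 0.204
grip_force: 40.0
```

Call:
jog_arm:
  rows: "0 0 0.2 0 0 0 0.8; 0 0 0 0 0 0 0.8"

```text
time: 21.48
position: [0.6403, 0.03, 0.1934]
tool_rot: [-2.342, -2.094, 0.0]
ft_force: [0.6, -0.4, -0.8]
grip_width: 0.203
grip_force: 40.0
```

Call:
jog_arm:
  rows: "0 0 0.15 0 0 0 0.8; 0 0 0 0 0 0 0.8"

```text
time: 21.72
position: [0.6404, 0.0301, 0.1919]
tool_rot: [-2.342, -2.094, 0.0]
ft_force: [-0.5, -0.5, -0.7]
grip_width: 0.205
grip_force: 40.0
```

Call:
jog_arm:
  rows: "0 0 0.2 0 0 0 0.8; 0 0 0 0 0 0 0.8"

```text
time: 21.98
position: [0.6404, 0.03, 0.1899]
tool_rot: [-2.342, -2.094, 0.0]
ft_force: [0.2, -1.0, -1.0]
grip_width: 0.205
grip_force: 40.0
```

Call:
jog_arm:
  rows: "0 0 0.2 0 0 0 0.8; 0 0 0 0 0 0 0.8"

```text
time: 22.22
position: [0.6405, 0.03, 0.1879]
tool_rot: [2.342, 2.093, 0.0]
ft_force: [0.5, 0.8, -1.2]
grip_width: 0.204
grip_force: 40.0
```

Call:
jog_arm:
  rows: "0 0 0.2 0 0 0 0.8; 0 0 0 0 0 0 0.8"

```text
time: 22.48
position: [0.6406, 0.03, 0.1859]
tool_rot: [2.342, 2.093, 0.0]
ft_force: [0.8, 0.1, -1.2]
grip_width: 0.208
grip_force: 40.0
```

Call:
jog_arm:
  rows: "0 0 0.15 0 0 0 0.8; 0 0 0 0 0 0 0.8"

```text
time: 22.72
position: [0.6406, 0.03, 0.1845]
tool_rot: [2.342, 2.093, 0.0]
ft_force: [0.9, 0.2, -1.3]
grip_width: 0.203
grip_force: 40.0
```

Call:
jog_arm:
  rows: "0 0 0.15 0 0 0 0.8; 0 0 0 0 0 0 0.8"

```text
time: 22.98
position: [0.6406, 0.03, 0.1831]
tool_rot: [2.342, 2.093, 0.001]
ft_force: [1.1, 1.4, 0.1]
grip_width: 0.205
grip_force: 40.0
```

Call:
jog_arm:
  rows: "0 0 0.15 0 0 0 0.8; 0 0 0 0 0 0 0.8"

```text
time: 23.22
position: [0.6407, 0.03, 0.1816]
tool_rot: [2.342, 2.093, 0.001]
ft_force: [2.3, -0.6, -1.0]
grip_width: 0.203
grip_force: 40.0
```

Call:
jog_arm:
  rows: "0 0.04 0.1 0 0 0 0.8; 0 0 0 0 0 0 0.8; 0 0 0 0 0 0 0.8"

```text
time: 23.6
position: [0.6408, 0.03, 0.1805]
tool_rot: [-2.342, -2.094, 0.0]
ft_force: [0.7, -0.1, -0.7]
grip_width: 0.202
grip_force: 40.0
```

Call:
jog_arm:
  rows: "0 0 0.15 0 0 0 0.8; 0 0 0 0 0 0 0.8"

```text
time: 23.85
position: [0.6409, 0.03, 0.179]
tool_rot: [2.342, 2.094, 0.0]
ft_force: [2.5, -0.4, -0.9]
grip_width: 0.201
grip_force: 40.0
```

Call:
jog_arm:
  rows: "0 0 0.15 0 0 0 0.8; 0 0 0 0 0 0 0.8"

```text
time: 24.1
position: [0.6409, 0.03, 0.1775]
tool_rot: [2.342, 2.094, 0.0]
ft_force: [1.1, -0.5, -1.3]
grip_width: 0.2
grip_force: 40.0
```

Call:
jog_arm:
  rows: "0 0.03 0.15 0 0 0 0.8; 0 0 0 0 0 0 0.8"

```text
time: 24.35
position: [0.641, 0.03, 0.1758]
tool_rot: [-2.342, -2.093, 0.0]
ft_force: [1.7, -0.2, -2.0]
grip_width: 0.204
grip_force: 40.0
```

Call:
jog_arm:
  rows: "0 0.01 0.15 0 0 0 0.8; 0 0 0 0 0 0 0.8"

```text
time: 24.6
position: [0.641, 0.03, 0.1746]
tool_rot: [-2.342, -2.093, 0.0]
ft_force: [-0.2, -0.1, 0.3]
grip_width: 0.202
grip_force: 40.0
```

Call:
jog_arm:
  rows: "0 0.01 0.15 0 0 0 0.8; 0 0 0 0 0 0 0.8"

```text
time: 24.85
position: [0.6411, 0.03, 0.1735]
tool_rot: [-2.342, -2.093, 0.0]
ft_force: [-1.9, 0.4, 4.0]
grip_width: 0.204
grip_force: 40.0
```

Call:
jog_arm:
  rows: "0 -0.02 0 0 0 0 0.8; 0 0 0 0 0 0 0.8"

```text
time: 25.1
position: [0.6411, 0.0301, 0.1735]
tool_rot: [-2.342, -2.094, -0.0]
ft_force: [-2.3, 0.9, 5.2]
grip_width: 0.208
grip_force: 40.0
```

Call:
jog_arm:
  rows: "0 0 0 0 0 0 0.8"

```text
time: 25.22
position: [0.6411, 0.03, 0.1735]
tool_rot: [-2.342, -2.094, -0.0]
ft_force: [-2.4, 0.5, 5.3]
grip_width: 0.206
grip_force: 40.0
```

Call:
jog_arm:
  rows: "0 0 0 0 0 0 0.8"

```text
time: 25.35
position: [0.6411, 0.03, 0.1735]
tool_rot: [-2.342, -2.094, -0.0]
ft_force: [-3.1, 0.5, 5.2]
grip_width: 0.207
grip_force: 40.0
```

Call:
jog_arm:
  rows: "0 -0.04 0 0 0 0 0.8; 0 0 0 0 0 0 0.8; 0 0 0 0 0 0 0.8"

```text
time: 25.72
position: [0.641, 0.03, 0.1735]
tool_rot: [2.342, 2.093, 0.001]
ft_force: [-1.5, -0.1, 4.8]
grip_width: 0.202
grip_force: 40.0
```

Call:
jog_arm:
  rows: "0 0 0 0 0 0 0.8"

```text
time: 25.85
position: [0.641, 0.03, 0.1735]
tool_rot: [2.342, 2.093, 0.001]
ft_force: [-1.0, 1.1, 5.1]
grip_width: 0.204
grip_force: 40.0
```

```bash
python3 gap.py | head -1 | cut -c1-600
python3 - <<'E'
from h import *
go(*(.633*UX+.102*UY),.1735,-6.42)
d=cam("scene")
h=cv2.cvtColor(d["img"],cv2.COLOR_BGR2HSV); print("white label px in drawer none expected")
E
```

```text
0.5850:96 0.5865:96 0.5880:96 0.5895:96 0.5910:97 0.5925:97 0.5940:96 0.5955:96 0.5970:96 0.5985:96 0.6000:96 0.6015:96 0.6030:96 0.6045:96 0.6060:96 0.6075:96 0.6090:96 0.6105:96 0.6120:96 0.6135:96 0.6150:96 0.6165:96 0.6180:96 0.6195:97 0.6210:96 0.6225:96 0.6240:99 0.6255:102 0.6270:102 0.6285:101 0.6300:99 0.6315:95 0.6330:95 0.6345:96 0.6360:101 0.6375:101 0.6390:101 0.6405:101 0.6420:101 0.6435:101 0.6450:101 0.6465:101 0.6480:101 0.6495:101 0.6510:101 0.6525:100 0.6540:101 
t 25.9 turn [ 0.001 -0.     0.   ] shift cm [ 0.05 -0.06  0.  ] pos [0.641  0.03   0.1735] F [-1.8 -0.7  4.4] grip 17.6 40.0
white label px in drawer none expected
```

The gauge is steady and balanced: about 5-6 N down, about 1.5 N net sideways, square and upright. Its 42 mm depth means a 5.0 mm gap, against 4.7 mm measured by camera. Handing in.

```bash
python3 -c "
from h import *
print(ticket.close_job())"
```

```text
the job is handed in; nothing more can be done
None
```

I handed the job in with the pack standing in the shut drawer and the gauge still held about 42 mm down the gap, pressed with about 5 N; the hand-in gave no verdict.

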